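# Secure a jar in the bench shaker with its hold-down stop

### The job

Get the jar ready for shaking: push it along the shaker's platform until it sits snugly against both stop posts, then lower the hold-down stop on the column until its rubber foot touches the jar's lid. Finally swing the clamp lever on the stop's collar fully shut, leaving the foot on the lid and the jar against its posts, and leave the other bottles and the beaker where they stand.

Things in the scene. Friction and masses are not known exactly. Their poses are not given: they have to be found in the camera images.
- shaker: Bench shaker, fixed to the worktop: base 230 mm (x) by 160 mm (y), aluminium platform 22 mm above the worktop, an upright steel column 22 mm thick at (85, 0) mm in its frame, a head box on top. Origin: centre of the base's underside. -x points to its open front (to the robot), +y to the left seen from the robot.
- head_front (a point): Middle of the lower front edge of the shaker's white head box, 312 mm above the worktop; axes as the shaker's. The box runs 140 mm back (+x) from here, is 60 mm wide (y) and 52 mm high. It hangs over the hold-down stop, so the stop is reached with the tool slanting in from the front, about 40 degrees from vertical.
- seat (a point): Point on the platform (22 mm above the worktop) where the jar's centre stands when it touches both stop posts; axes as the shaker's. The fixed steel posts (14 mm thick, 45 mm high) stand behind it at (34.5, 28.9) and (34.5, -28.9) mm in these axes: push the jar in +x and they centre it.
- jar_mid (a point): Centre (half-way up) of the jar: loose, white, with a screw lid, 77 mm across (body 76 mm) and 91 mm high, about 0.14 kg, standing upright on the platform 40 to 65 mm in front of the seat. The lid's top is 45.5 mm above this point. It is too wide for most grippers: push it.
- stop_foot (a point): Centre of the underside of the hold-down stop's rubber foot (30 mm across); axes as the shaker's. It moves straight up and down above the seat. It touches the lid when it is 91 mm above the platform.
- stop_grip (a point): Centre of the black ribbed grip block at the front of the stop's arm, 42 mm long (x), 24 mm wide (y), 30 mm high; pinch its y sides or push it down. It lies 28 mm in front of (-x) and 50 mm above stop_foot. An arm 20 mm wide, 18 mm high runs from it back to the collar (46 x 52 mm, 48 mm high) on the column.
- hold_down (a joint): Travel of the hold-down stop in m, 0 at the top, growing as it is lowered (range 0 to 0.09). Friction holds it wherever it is left: a downward push of about 5 N moves it, lifting it takes about 14 N.
- clamp_lever (a joint): Lever angle in rad: 0 fully open, 1.2 fully shut (end stop). It swings level, clockwise seen from above, and stays where left (about 2 N at the paddle). At 0 it points 120 degrees left of the shaker's +x axis (out to the left, slightly forward), at 1.2 51 degrees (left and rearward): push its front face away from the robot.
- lever_pivot (a point): Centre of the lever's upright pivot pin on the left side of the stop's collar; at (68, 36) mm in the shaker's axes and 50 mm above stop_foot; moves up and down with the stop.
- lever_paddle (a point): Point on the black clamp lever 65 mm from its pivot, at half height, where to push it. Lever: 86 mm long from the pivot, 9 mm thick, 24 mm high. This point's x axis runs along the lever, away from the pivot.
- hdpe_mid (a point): Bystander: small white bottle, 50 mm across and 124 mm high, right of the shaker. Point half-way up.
- rinse_mid (a point): Bystander: white bottle without spout, 66 mm across and 143 mm high, left of the shaker. Point half-way up.
- beaker_mid (a point): Bystander: clear beaker, 50 mm across and 60 mm high, right of the shaker, beyond the small bottle. Point half-way up.
Not all that is in view belongs to the job. There is more than one size of the part that bears jar_mid; the job needs the largest.

How it is judged:
By the outcome, as a careful person would: the job done as asked, in the order asked, and still so for the second after the job is handed in, with the robot touching nothing.
It also fails if it takes over 54 s, if anything falls off the work surface, if the arm or the gripper's body presses on something with over 40 N, if the wrist force passes 120 N, or if a joint passes its speed limit or range.

### The arm

A 6-joint arm with a two-finger parallel gripper is mounted at the origin on a cart in front of the work surface, level with it; the furniture and walls round the work are solid. World frame = base frame: x ahead of the robot, y to its left, z up, the work surface at z = 0. Lengths are in m, angles in rad, forces in N, time in s.
With the tool pointing down it reaches from about 0.35 to 0.975 m from the base axis. Payload 4.9 kg.
Tool frame: the origin (TCP) lies midway between the tips of the shut fingers; the grasp point (between the pads) lies 19 mm behind it; z points along the fingers, y is the direction in which the jaws open and shut (so a half turn about z gives the same grasp; the last joint's range is limited). The gripper opens to 85 mm and grips with 20 to 120 N. Pads are 22 mm wide; open, the fingers measure 114 mm over their backs; the gripper's body (76 mm by 85 mm) begins 54 mm behind the grasp point. The pads swing forward as they close: fully open they stand 13 mm farther back than shut.
Start: joints at [-1.285, 0.053, 1.613, -0, 1.476, -0.119], TCP at [0.246, -0.574, 0.231] pointing down, gripper open.
Joint ranges: [-3.01, 3.01], [-1.01, 2.22], [0.06, 2.58], [-1.02, 4.17], [0.09, 2.62], [-3.14, 3.14]. Speed limits (rad/s): [2.57, 2.57, 3.14, 3.14, 3.14, 3.14].

### API

Orientations are given as a rotation vector (axis times angle).
In Python, from station import ctrl gives the robot as it stands.
- The arm moves only by the tool drive_tool, never from a script. Its argument "moves" is one flat list of numbers, 7 for each row, row after row: the turn, a rotation vector about the world's x, y, z in degrees, then the shift along the world's x, y, z in m, then the closure, from 0 (fully open) to 1 (shut). A call has exactly 5 rows; each row shifts and turns the commanded pose from where the row before left it; what a row does not reach is not made up. A row lasts 1/8 s, in which the tool goes at most 62.5 mm and 10.7 degrees, less where a joint would pass 70% of its speed; a pose out of reach is approached as far as the arm can. A call is refused whole if a number of a shift passes 0.0625 or a number of a turn 10.7, either way. A call with a gripper value outside its range is refused whole. The fingers move at their own pace and stop on an object; "newtons" is the grip in N (left out, the last holds). Time passes only in rows, so rows that do not move let the fingers close, or fill a call up. It gives the time, the measured TCP pose, the force and the opening at its end, in the units of the state.
- ctrl.get_obs(): the state, without advancing time (a new reading comes with each control period).
- ctrl.get_image(name): name is "side" or "top" or "wrist"; returns the picture (420x560x3 uint8, red, green, blue); there is no depth.
- ctrl.get_calibration(name): a dict with "fx", "fy", "cx", "cy" (pixels), "rvec" (rotation vector, rad) and "tvec" (3), from world to camera coordinates, as OpenCV has them; the wrist camera has in their place "T_tool_cam" (4x4, takes a point from camera to tool coordinates, whose origin is the TCP and whose axes are the flange's). Camera axes: x right, y down, z forward; pixel columns grow to the right and rows downward; lengths in m; the calibration is good to about 2 mm. A picture is of the moment at which its call begins: read the wrist's pose just before it. get_calibration takes no time and is no camera call.
- ctrl.finish_job(): hands the job in, once; it reports no verdict.
The state is a dict: "t": time; "q": joint angles; "dq": joint speeds; "effort": joint torques, N m; "tool_pos": TCP position; "tool_rot": TCP orientation; "contact_force": force on the tool from outside, world axes, zero at the start; "wrist_torque": the same for the moment, N m; "opening": finger opening in m.
Only numpy, scipy, OpenCV 4.12 (cv2) and the standard library are available. Lean on these libraries where they do the work, as an engineer would, in place of code of your own. Each camera call takes 0.05 s, during which the arm holds its last target.

## Working session

There is one attempt and no reset: what is moved stays moved. The work goes in short steps, Python scripts to look and compute and a tool call to move; the robot and the scene stay as the last step left them, time stands still between calls to the robot, and variables do not carry over. Pictures are saved under pics/ and viewed, and the job is handed in when it is done.

Besides the shell and the picture viewer there is one more tool, called after "Emit:" by a JSON object that holds its "op" and its "data". drive_tool: Moves the arm, as the interface text tells. Its arguments: {"type":"object","properties":{"moves":{"type":"array","items":{"type":"number"}},"newtons":{"type":"number"}},"required":["moves"]}

```bash
ls; mkdir -p pics
python3 - <<'E'
from station import ctrl
import cv2
o=ctrl.get_obs(); print(o)
for n in ("side","top","wrist"):
    im=ctrl.get_image(n); cv2.imwrite(f"pics/{n}0.png",im[:,:,::-1]); print(n,ctrl.get_calibration(n))
E
```

```text
pics
{'t': 0.0, 'q': array([-1.28497645e+00,  5.33432874e-02,  1.61428056e+00, -6.32488516e-06,
        1.47600934e+00, -1.19001164e-01]), 'dq': array([ 8.85410916e-04,  9.03113332e-05,  1.05608104e-06, -3.72786539e-04,
        6.44235166e-04,  1.98782477e-03]), 'effort': array([ 9.18572441e-04, -3.93681765e+01, -3.70175278e+01,  1.36813441e-07,
        7.16357521e-03,  3.40142698e-06]), 'tool_pos': array([ 0.24598097, -0.57388484,  0.23007947]), 'tool_rot': array([-3.07546490e+00, -6.31150458e-01,  2.76715501e-04]), 'contact_force': array([-0.6682295 ,  0.52369321,  0.2855724 ]), 'wrist_torque': array([ 0.00392867,  0.04018338, -0.02167502]), 'opening': 0.08523460538862786}
side {'fx': 508.71496690357384, 'fy': 508.71496690357384, 'cx': 269.2406121805761, 'cy': 221.52128237673566, 'rvec': array([ 2.17685732, -0.10911243,  0.07391441]), 'tvec': array([-0.49589291,  0.22417516,  1.4686072 ])}
top {'fx': 441.1685106601173, 'fy': 441.1685106601173, 'cx': 276.8847698010085, 'cy': 212.32381777417868, 'rvec': array([ 2.15428959, -2.20729826,  0.10990022]), 'tvec': array([0.05517807, 0.48692052, 1.40936124])}
wrist {'fx': 358.3375226483823, 'fy': 358.3375226483823, 'cx': 279.1671303059351, 'cy': 205.90786026378308, 'T_tool_cam': array([[ 1.64961519e-05, -9.63385627e-01, -2.68119627e-01,
         6.71690892e-02],
       [ 9.99999960e-01, -5.97905728e-05,  2.76359962e-04,
         1.07556770e-03],
       [-2.82272241e-04, -2.68119620e-01,  9.63385587e-01,
        -1.42248136e-01],
       [ 0.00000000e+00,  0.00000000e+00,  0.00000000e+00,
         1.00000000e+00]])}
```

View pics/side0.png

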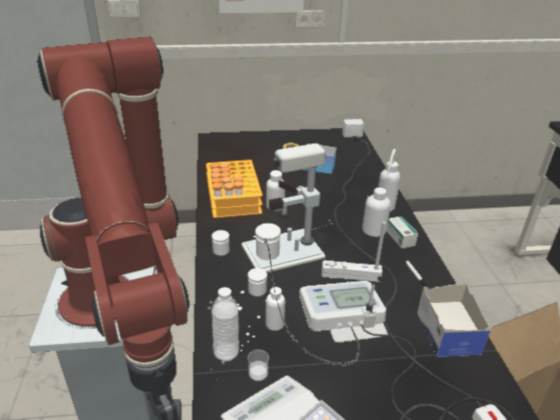

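View pics/top0.png

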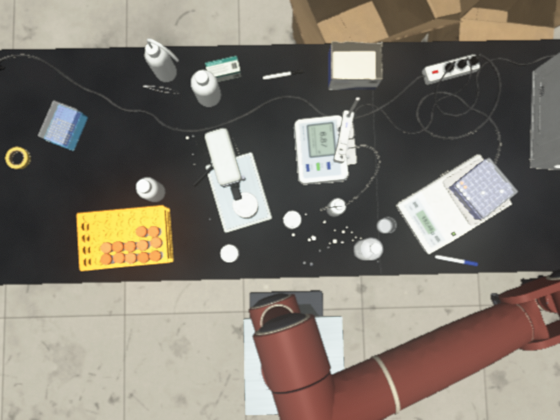

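View pics/wrist0.png

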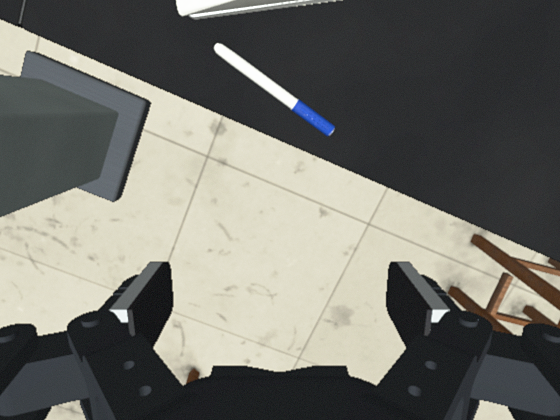

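Jar candidates: white jar on the platform (side 268,240 / top 245,205), small jar at side (221,243) / top (229,254), and small jar at side (258,283) / top (292,219). I choose the one on the platform, which looks the largest, and check it in crops.

Run:
```python
import cv2
a=cv2.imread("pics/side0.png")[140:300,200:400]; cv2.imwrite("pics/side0c.png",cv2.resize(a,None,fx=4,fy=3.75,interpolation=cv2.INTER_CUBIC)[:600,:800])
a=cv2.imread("pics/top0.png")[115:265,180:380]; cv2.imwrite("pics/top0c.png",cv2.resize(a,None,fx=4,fy=4,interpolation=cv2.INTER_CUBIC))
```

```text
(no output)
```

View pics/side0c.png

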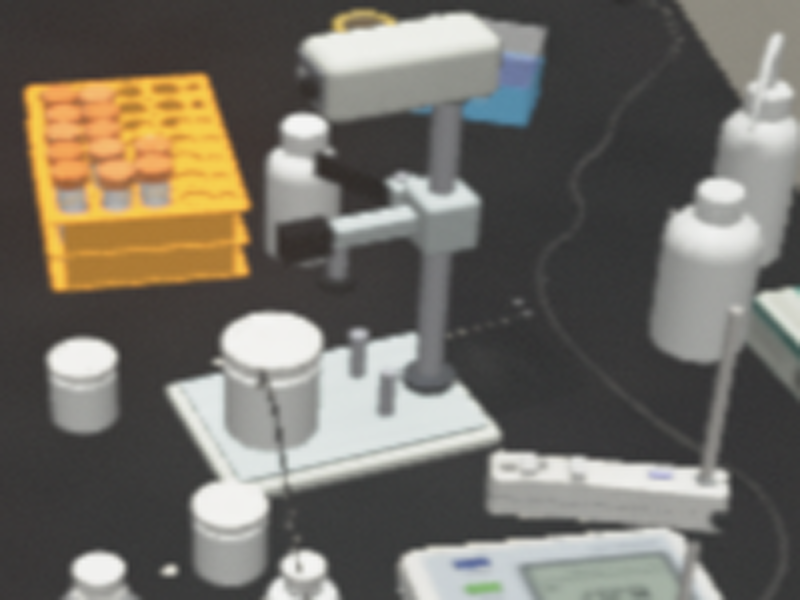

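View pics/top0c.png

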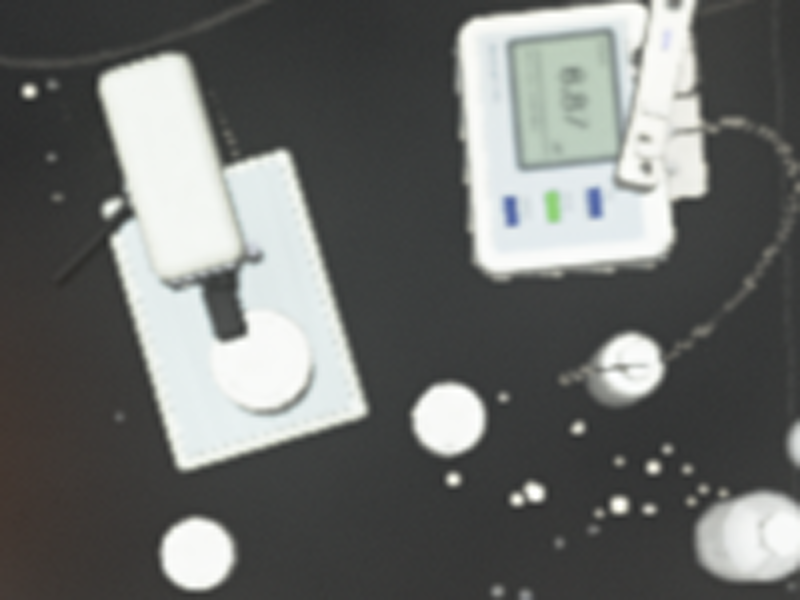

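```bash
cat > h.py <<'E'
import numpy as np, cv2
from scipy.optimize import least_squares
from station import ctrl
def proj(n,P):
    c=ctrl.get_calibration(n); K=np.array([[c['fx'],0,c['cx']],[0,c['fy'],c['cy']],[0,0,1]])
    return cv2.projectPoints(np.asarray(P,float).reshape(-1,3),c['rvec'],c['tvec'],K,None)[0].reshape(-1,2)
def ray(n,uv):
    c=ctrl.get_calibration(n); R=cv2.Rodrigues(c['rvec'])[0]; o=-R.T@c['tvec']
    d=R.T@np.array([(uv[0]-c['cx'])/c['fx'],(uv[1]-c['cy'])/c['fy'],1]); return o,d
def atz(n,uv,z):
    o,d=ray(n,uv); return o+d*(z-o[2])/d[2]
def tri(m):
    A=np.zeros((3,3));b=np.zeros(3)
    for n,uv in m:
        o,d=ray(n,uv); d=d/np.linalg.norm(d); M=np.eye(3)-np.outer(d,d); A+=M;b+=M@o
    return np.linalg.solve(A,b)
T=lambda x,y:(180+x/4,115+y/4)
S=lambda x,y:(200+x/4,140+y/3.75)
def sh2w(p,P):
    c,s=np.cos(p[2]),np.sin(p[2]); P=np.asarray(P,float).reshape(-1,3)
    return np.c_[p[0]+c*P[:,0]-s*P[:,1],p[1]+s*P[:,0]+c*P[:,1],P[:,2]]
E
python3 - <<'E'
from h import *
zb=.018
# (cam,pix, function of params)
# p: x,y,yaw,seatx,footz,headx, jarx,jary(world)
obs=[("top",T(182,470),lambda p:(-.115,.08,zb)),("top",T(368,412),lambda p:(-.115,-.08,zb)),("top",T(290,150),lambda p:(.115,-.08,zb)),
("side",S(238,490),lambda p:(-.115,-.08,.012)),("side",S(168,388),lambda p:(-.115,.08,zb)),("side",S(498,435),lambda p:(.115,-.08,.014)),
("side",S(358,332),lambda p:(p[3]+.0345,.0289,.067)),("side",S(388,375),lambda p:(p[3]+.0345,-.0289,.067)),
("side",S(429,378),lambda p:(.085,0,.03)),
("side",S(338,287),lambda p:(p[3],0,p[4])),("side",S(302,240),lambda p:(p[3]-.028,0,p[4]+.05)),
("top",T(232,335),lambda p:(p[3]-.049,0,p[4]+.065)),
("top",T(201,275),lambda p:(p[5],0,.34)),
("side",S(330,116),lambda p:(p[5],-.03,.312)),]
jar=[("side",S(271,341),.113),("top",T(262,359),.113)]
def f(p):
    r=[]
    for n,uv,g in obs: r+=list(proj(n,sh2w(p,g(p)))[0]-uv)
    return np.array(r)
s=least_squares(f,[.6,.1,.2,0,.2,-.05],loss='soft_l1')
p=s.x; print(p, np.degrees(p[2])); 
for o,r in zip(obs,f(p).reshape(-1,2)): print(o[0],np.round(r,1))
for n,uv,z in jar: print(n,atz(n,uv,z))
w=lambda P:np.round(sh2w(p,P)[0],4)
print("seat",w((p[3],0,.022)),"grip",w((p[3]-.028,0,p[4]+.05)),"head",w((p[5],0,.312)),"pivot",w((.068,.036,p[4]+.05)))
print("lever tip",tri([("top",T(60,280)),("side",S(320,162))]))
print("jarseat offset", [np.round((atz(n,uv,z)-w((p[3],0,0)))[:2],4) for n,uv,z in jar], "axis",np.cos(p[2]),np.sin(p[2]))
print("cable end",tri([("top",T(565,380)),("side",S(262,375))]))
E
```

```text
[ 5.59978889e-01  1.66608349e-01  2.65018527e-01  4.99792931e-04
  1.42971473e-01 -2.30158750e-02] 15.18444306674266
top [-0.8 -0.3]
top [0.1 0.1]
top [-0.3 -1.2]
side [-1.6  2.2]
side [-1.  -1.9]
side [ 1.  -0.1]
side [0.1 0.2]
side [-0.2 -1.2]
side [-0.5 -1.1]
side [-0.6 -0.3]
side [0.3 0.3]
top [ 0.2 -0.2]
top [ 1.1 -1.1]
side [-0.5  3.4]
side [0.50719883 0.1349392  0.113     ]
top [0.50529361 0.13920524 0.113     ]
seat [0.5605 0.1667 0.022 ] grip [0.5334 0.1594 0.193 ] head [0.5378 0.1606 0.312 ] pivot [0.6162 0.2192 0.193 ]
lever tip [0.55863015 0.2773701  0.19601036]
jarseat offset [array([-0.0533, -0.0318]), array([-0.0552, -0.0275])] axis 0.9650876484284298 0.26192714798371625
cable end [ 0.47508537 -0.07645982  0.23815583]
```

Run:
```python
from h import *
for nm,uv,z in [("rinse?",(150,189),.14),("rinse2?",(205,80),.14),("hdpe",(337,207),.12),("beaker",(387,226),.06),("smalljarL",(229,254),.07),("smalljarR",(292,219),.07),("water",(368,250),.2),("edge",(300,275),0)]:
    print(nm,np.round(atz("top",uv,z),3))
```

```text
rinse? [0.556 0.421 0.14 ]
rinse2? [0.888 0.254 0.14 ]
hdpe [ 0.491 -0.138  0.12 ]
beaker [ 0.433 -0.302  0.06 ]
smalljarL [0.358 0.196 0.07 ]
smalljarR [ 0.462 -0.003  0.07 ]
water [ 0.359 -0.209  0.2  ]
edge [ 0.284 -0.027  0.   ]
```

Emit:
{"op": "drive_tool", "data": {"moves": [0,0,-8,0.0,0.04,0.03,0.4,0,0,0,0.01,0.06,0.03,0.4,0,0,0,0.015,0.06,0.02,0.4,0,0,0,0.015,0.06,0,0.4,0,0,0,0.015,0.06,0,0.4], "newtons": 40}}

```text
t: 0.78
tool_pos: [0.2999, -0.2997, 0.3083]
tool_rot: [3.114, 0.414, 0.001]
contact_force: [0.6, -0.1, 1.0]
opening: 0.0512
```

Emit:
{"op": "drive_tool", "data": {"moves": [0,0,0,0.02,0.06,-0.01,0.4,0,0,0,0.02,0.06,-0.01,0.4,0,0,0,0.02,0.06,-0.01,0.4,0,0,0,0.02,0.06,-0.01,0.4,0,0,0,0.02,0.06,0,0.4]}}

```text
t: 1.4
tool_pos: [0.3973, -0.0058, 0.2681]
tool_rot: [-3.114, -0.415, 0.001]
contact_force: [1.4, -0.9, 0.1]
opening: 0.0513
```

Emit:
{"op": "drive_tool", "data": {"moves": [2.1,-7.7,0,0.01,0.055,-0.01,0.4,2.1,-7.7,0,0.01,0.05,-0.01,0.4,2.1,-7.7,0,0,0,-0.02,0.4,2.1,-7.7,0,0,0,-0.02,0.4,2.1,-7.7,0,0,0,-0.02,0.4]}}

```text
t: 2.02
tool_pos: [0.4303, 0.1001, 0.1869]
tool_rot: [-2.846, -0.381, -1.027]
contact_force: [-3.5, 5.2, 5.9]
opening: 0.0509
```

Run:
```python
from h import *
o=ctrl.get_obs(); print(o['t'],o['q'],o['tool_pos']); print(cv2.Rodrigues(o['tool_rot'])[0].round(3))
for n in ("side","wrist","top"): cv2.imwrite(f"pics/{n}1.png",ctrl.get_image(n)[:,:,::-1])
a=cv2.imread("pics/side1.png")[110:310,160:400]; cv2.imwrite("pics/side1c.png",cv2.resize(a,None,fx=3,fy=3,interpolation=cv2.INTER_CUBIC))
```

```text
2.025 [-0.08404536 -1.01119257  2.52774037  0.26885413  0.97998292  1.14519902] [0.43034994 0.1000846  0.18685387]
[[ 0.742  0.263  0.616]
 [ 0.202 -0.965  0.169]
 [ 0.639 -0.002 -0.769]]
```

View pics/side1c.png

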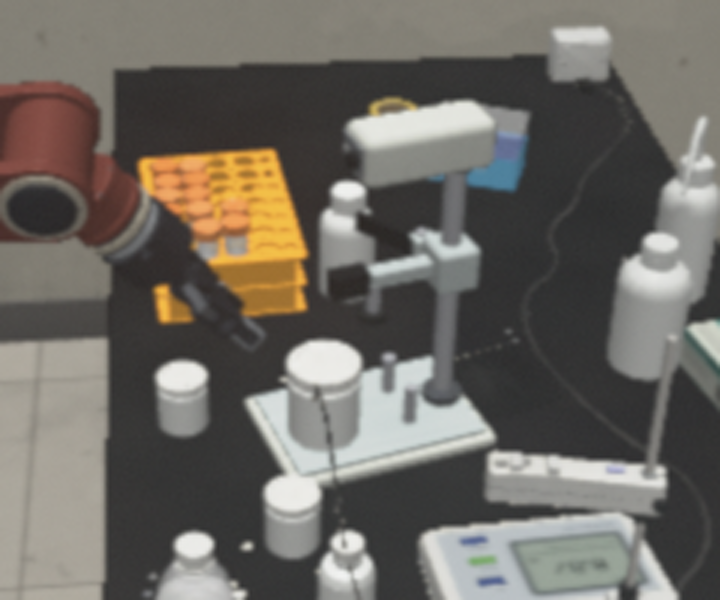

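View pics/wrist1.png

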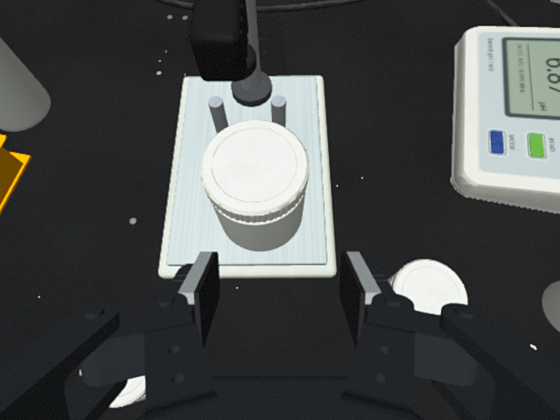

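Emit:
{"op": "drive_tool", "data": {"moves": [-2,7.2,0,0.01,0.0,0.0,0.4,-2,7.2,0,0.01,0.01,0,0.4,0,0,0,0,0,-0.02,0.4,0,0,0,0,0,-0.02,0.4,0,0,0,0,0,0,0.4]}}

```text
t: 2.8
tool_pos: [0.4509, 0.1097, 0.1494]
tool_rot: [-2.99, -0.4, -0.651]
contact_force: [0.5, 0.4, 0.8]
opening: 0.0514
```

Run:
```python
from h import *
o=ctrl.get_obs(); print(o['t'],o['q'].round(3),o['tool_pos'],o['contact_force']); R=cv2.Rodrigues(o['tool_rot'])[0];print(R.round(3))
# jar via wrist1
pos=np.array([0.43034994,0.1000846,0.18685387]); R1=np.array([[.742,.263,.616],[.202,-.965,.169],[.639,-.002,-.769]])
c=ctrl.get_calibration("wrist");M=np.array(c['T_tool_cam'])
def wz(uv,z):
    d=R1@M[:3,:3]@np.array([(uv[0]-c['cx'])/c['fx'],(uv[1]-c['cy'])/c['fy'],1]);q=pos+R1@M[:3,3];return q+d*(z-q[2])/d[2]
print("jar lid",wz((255,165),.113),"posts",wz((216,100),.067),wz((278,101),.067),"plat corners",wz((161,272),.018),wz((336,273),.018))
```

```text
2.8 [ 0.015 -0.629  2.339  0.121  1.018  1.278] [0.4508723  0.10974798 0.14935307] [0.45447457 0.36038711 0.81243664]
[[ 0.877  0.263  0.401]
 [ 0.239 -0.965  0.109]
 [ 0.416  0.001 -0.909]]
jar lid [0.51763521 0.14100466 0.113     ] posts [0.60225151 0.20876231 0.067     ] [0.61666664 0.15093976 0.067     ] plat corners [0.44021421 0.21290199 0.018     ] [0.48102893 0.05936608 0.018     ]
```

Emit:
{"op": "drive_tool", "data": {"moves": [0,0,0,-0.008,0.0105,-0.01,0.4,0,0,0,0,0,-0.03,0.4,0,0,0,0,0,-0.03,0.4,0,0,0,0,0,-0.027,0.4,0,0,0,0,0,0,0.4]}}

```text
t: 3.42
tool_pos: [0.4406, 0.1206, 0.0494]
tool_rot: [-2.99, -0.4, -0.646]
contact_force: [-0.6, 0.5, -0.2]
opening: 0.0508
```

Run:
```python
from h import *
o=ctrl.get_obs(); print(o['t'],o['q'].round(3),o['tool_pos'],o['contact_force'])
for n in ("side","wrist"): cv2.imwrite(f"pics/{n}2.png",ctrl.get_image(n)[:,:,::-1])
a=cv2.imread("pics/side2.png")[110:310,160:400]; a=cv2.resize(a,None,fx=2.4,fy=2.4,interpolation=cv2.INTER_CUBIC)
b=cv2.imread("pics/wrist2.png")
cv2.imwrite("pics/c2.png",cv2.resize(np.hstack([a[:420],b[:420]]),(800,324)) if 0 else a)
```

```text
3.425 [ 0.048 -0.489  2.431  0.127  0.787  1.281] [0.44058878 0.12057469 0.04937194] [-0.62142004  0.48704191 -0.24333494]
```

View pics/c2.png

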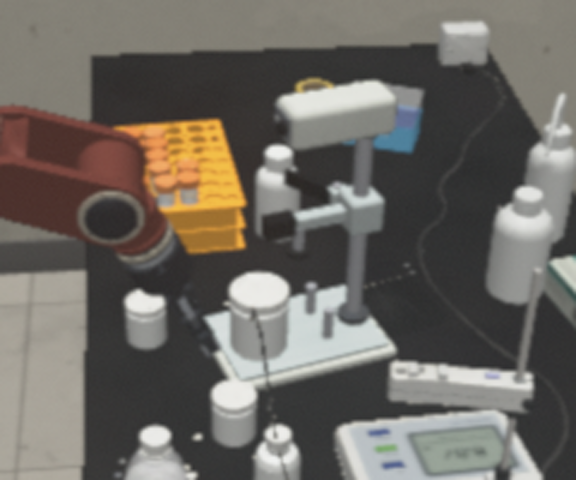

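View pics/wrist2.png

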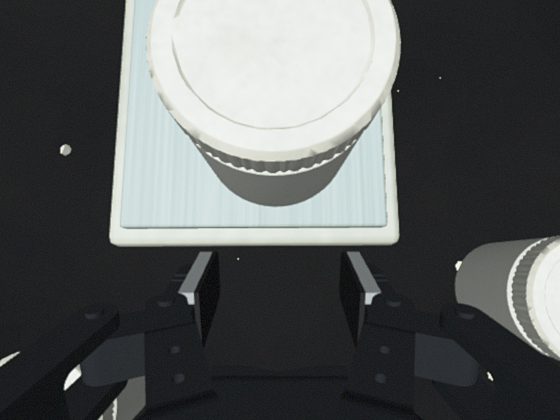

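Emit:
{"op": "drive_tool", "data": {"moves": [1,-3.6,0,0.0096,0.0026,0,0.4,1,-3.6,0,0.0096,0.0026,0,0.4,1,-3.6,0,0.0096,0.0026,0,0.4,0.5,-1.8,0,0.0091,0.0047,0,0.4,0,0,0,0.0091,0.0047,0,0.4]}}

```text
t: 4.15
tool_pos: [0.4902, 0.1376, 0.0529]
tool_rot: [-2.867, -0.383, -0.983]
contact_force: [-0.1, -1.2, -0.4]
opening: 0.051
```

Emit:
{"op": "drive_tool", "data": {"moves": [0,0,0,0.0073,0.0038,0,0.4,0,0,0,0.0073,0.0038,0,0.4,0,0,0,0.0055,0.0028,0,0.4,0,0,0,0,0,0,0.4,0,0,0,0,0,0,0.4]}}

```text
t: 4.78
tool_pos: [0.5091, 0.1478, 0.0506]
tool_rot: [-2.869, -0.383, -0.977]
contact_force: [-0.4, -0.3, -0.8]
opening: 0.0512
```

```bash
cat > look.py <<'E'
from h import *
import sys
k=sys.argv[1]
o=ctrl.get_obs(); print(o['t'],o['q'].round(3),o['tool_pos'].round(4),o['contact_force'].round(1),o['opening'])
d=o['tool_pos']-np.array([.5605,.1667,0]);c,s=np.cos(.265),np.sin(.265);print("uv",(c*d[0]+s*d[1]).round(4),(-s*d[0]+c*d[1]).round(4))
for n in sys.argv[2:]: cv2.imwrite(f"pics/{n}{k}.png",ctrl.get_image(n)[:,:,::-1])
if "side" in sys.argv:
    a=cv2.imread(f"pics/side{k}.png")[140:290,200:360]; cv2.imwrite(f"pics/sidec{k}.png",cv2.resize(a,None,fx=4,fy=4,interpolation=cv2.INTER_CUBIC))
E
python3 look.py 3 side wrist
```

```text
4.775 [ 0.082 -0.346  2.398  0.26   0.454  1.191] [0.5091 0.1478 0.0506] [-0.4 -0.3 -0.8] 0.05120891220280301
uv -0.0546 -0.0048
```

View pics/sidec3.png

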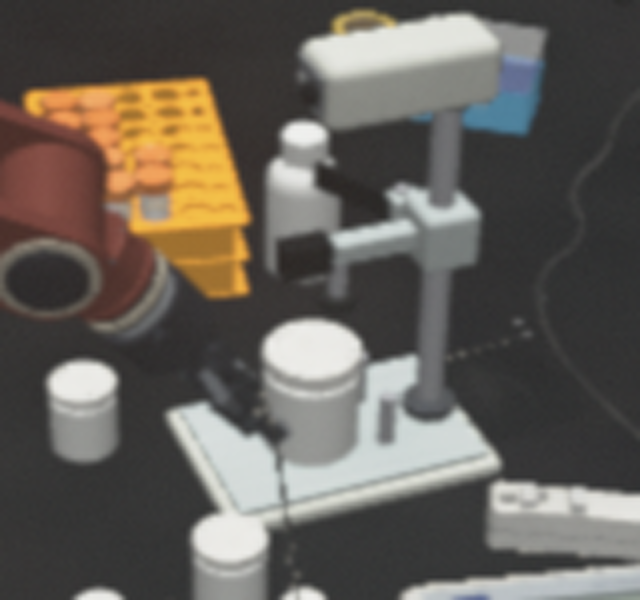

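View pics/wrist3.png

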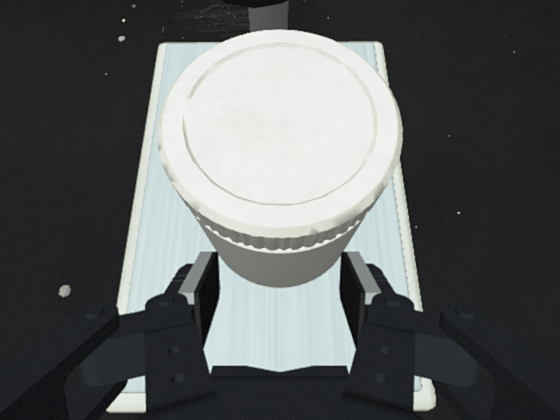

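Emit:
{"op": "drive_tool", "data": {"moves": [0,0,0,0.0053,0.0035,0,0.4,0,0,0,0.0053,0.0035,0,0.4,0,0,0,0.0019,0.0005,0,0.4,0,0,0,0,0,0,0.4,0,0,0,0,0,0,0.4]}}

```text
t: 5.5
tool_pos: [0.5218, 0.1553, 0.0508]
tool_rot: [-2.869, -0.383, -0.978]
contact_force: [0.0, -0.1, -1.4]
opening: 0.0509
```

```bash
python3 look.py 4 side wrist; python3 -c "
from h import *
print(atz('side',(278,227.5),.113))"
```

```text
5.5 [ 0.099 -0.298  2.363  0.243  0.438  1.218] [0.5218 0.1553 0.0508] [ 0.  -0.1 -1.4] 0.05090929089115255
uv -0.0404 -0.0009
[0.54074742 0.15015094 0.113     ]
```

View pics/sidec4.png

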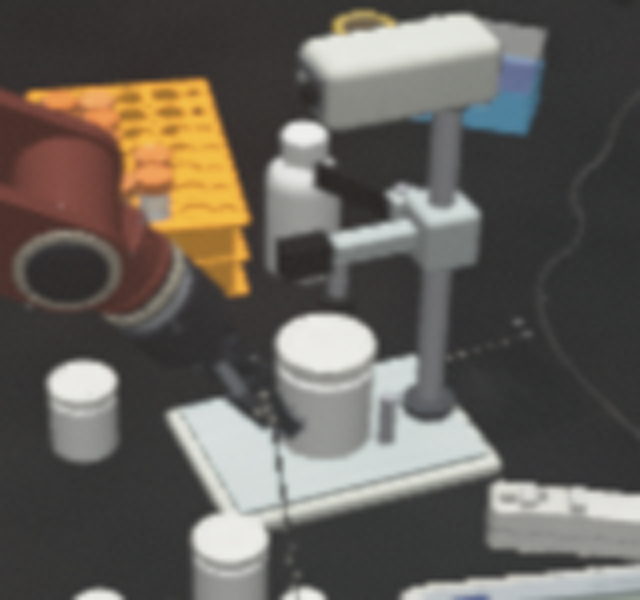

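Emit:
{"op": "drive_tool", "data": {"moves": [0,0,0,0.0017,0.0009,0,0.4,0,0,0,0.0019,0.0005,0,0.4,0,0,0,0.0019,0.0005,0,0.4,0,0,0,0,0,0,0.4,0,0,0,0,0,0,0.4]}}

```text
t: 6.22
tool_pos: [0.5274, 0.1571, 0.0509]
tool_rot: [-2.869, -0.383, -0.978]
contact_force: [-0.9, -0.6, -0.7]
opening: 0.0513
```

Emit:
{"op": "drive_tool", "data": {"moves": [0,0,0,0.0014,0.0004,0,0.4,0,0,0,0.0014,0.0004,0,0.4,0,0,0,0,0,0,0.4,0,0,0,0,0,0,0.4,0,0,0,0,0,0,0.4]}}

```text
t: 6.85
tool_pos: [0.5299, 0.1579, 0.0507]
tool_rot: [-2.869, -0.383, -0.978]
contact_force: [-2.7, -0.7, 0.8]
opening: 0.0513
```

```bash
python3 look.py 5 side wrist
```

```text
6.85 [ 0.104 -0.271  2.342  0.24   0.43   1.224] [0.5299 0.1579 0.0507] [-2.7 -0.7  0.8] 0.051321173106559925
uv -0.0318 -0.0005
```

View pics/sidec5.png

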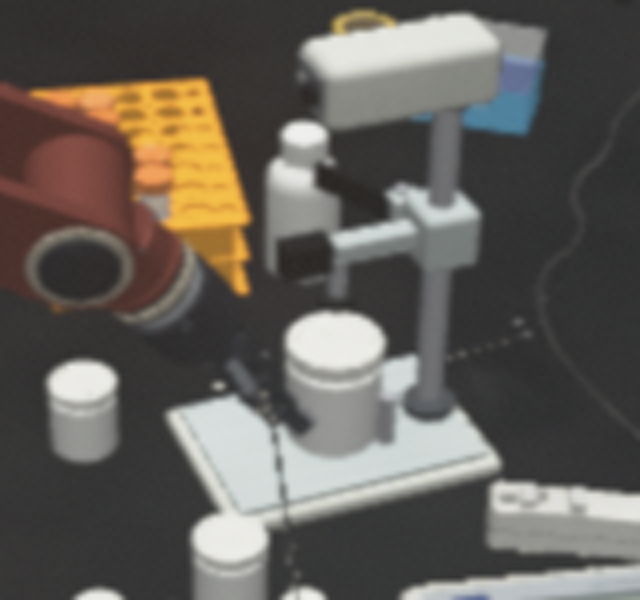

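View pics/wrist5.png

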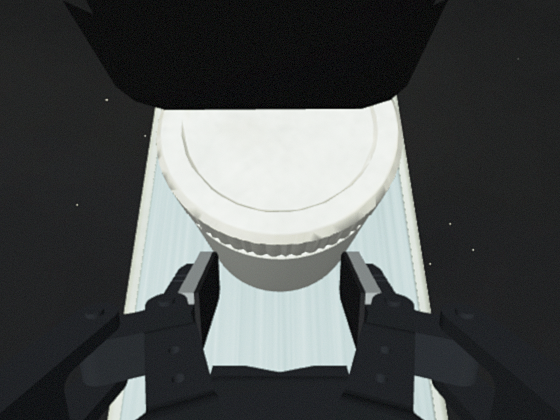

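Run:
```python
from h import *
print(proj("side",[.5605,.1667,.113]),atz("side",(283.75,225.75),.113))
a=cv2.imread("pics/side5.png")
r=[]
```

```text
[[283.62588845 224.11480565]] [0.55973863 0.15787556 0.113     ]
```

Emit:
{"op": "drive_tool", "data": {"moves": [0,0,0,0.0014,0.0004,0,0.4,0,0,0,0,0,0,0.4,0,0,0,0,0,0,0.4,0,0,0,0,0,0,0.4,0,0,0,0,0,0,0.4]}}

```text
t: 7.58
tool_pos: [0.5308, 0.1584, 0.0503]
tool_rot: [-2.869, -0.383, -0.975]
contact_force: [-8.3, -2.0, 4.0]
opening: 0.0513
```

```bash
python3 look.py 6 side wrist top
python3 - <<'E'
import cv2
a=cv2.imread("pics/top6.png")[120:240,190:290];cv2.imwrite("pics/topc6.png",cv2.resize(a,None,fx=5,fy=5,interpolation=cv2.INTER_CUBIC))
E
```

```text
7.575 [ 0.105 -0.266  2.339  0.239  0.43   1.225] [0.5308 0.1584 0.0503] [-8.3 -2.   4. ] 0.051300856559704865
uv -0.0308 -0.0002
```

View pics/sidec6.png

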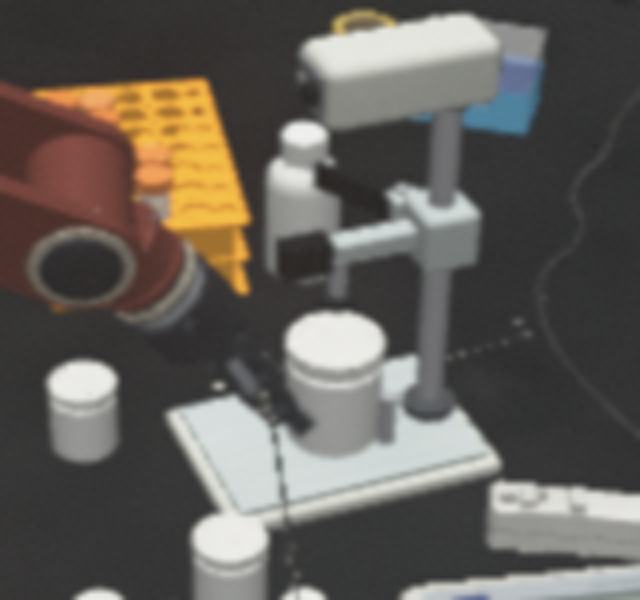

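View pics/wrist6.png

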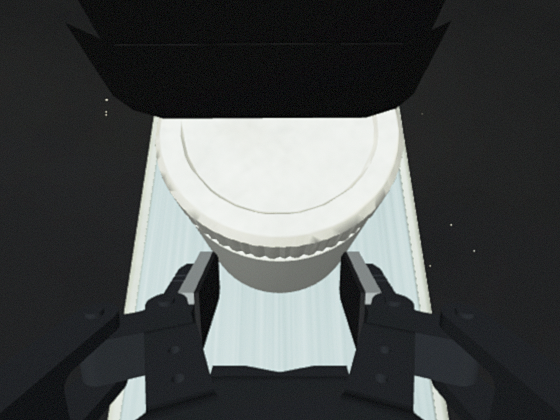

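View pics/topc6.png

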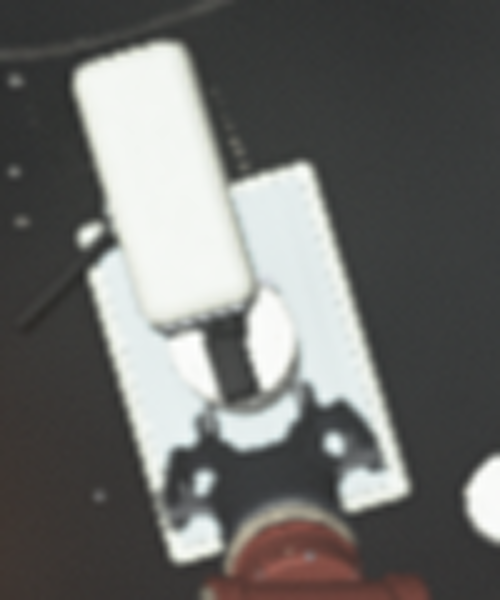

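Emit:
{"op": "drive_tool", "data": {"moves": [0,0,0,-0.0097,-0.0026,0,0.4,0,0,0,-0.0145,-0.004,0,0.4,0,0,0,-0.0193,-0.0052,0,0.4,0,0,0,0,0,0.04,0.6,0,0,0,0,0,0.05,1]}}

```text
t: 8.35
tool_pos: [0.4867, 0.1462, 0.1404]
tool_rot: [-2.87, -0.382, -0.976]
contact_force: [1.5, 0.6, 0.4]
opening: 0.0167
```

Emit:
{"op": "drive_tool", "data": {"moves": [0,0,0,0,0,0.05,1,0,0,0,0,0,0.04,1,0,0,0,0,0,0.01,1,0,0,0,0,0,0,1,0,0,0,0,0,0,1]}}

```text
t: 8.98
tool_pos: [0.487, 0.1464, 0.2378]
tool_rot: [-2.871, -0.383, -0.972]
contact_force: [-0.2, 0.4, 0.4]
opening: -0.0003
```

```bash
python3 look.py 7 side wrist
```

```text
8.975 [ 0.083 -0.712  2.292  0.141  0.922  1.341] [0.487  0.1464 0.2378] [-0.2  0.4  0.4] -0.0003343494260845701
uv -0.0763 -0.0003
```

View pics/sidec7.png

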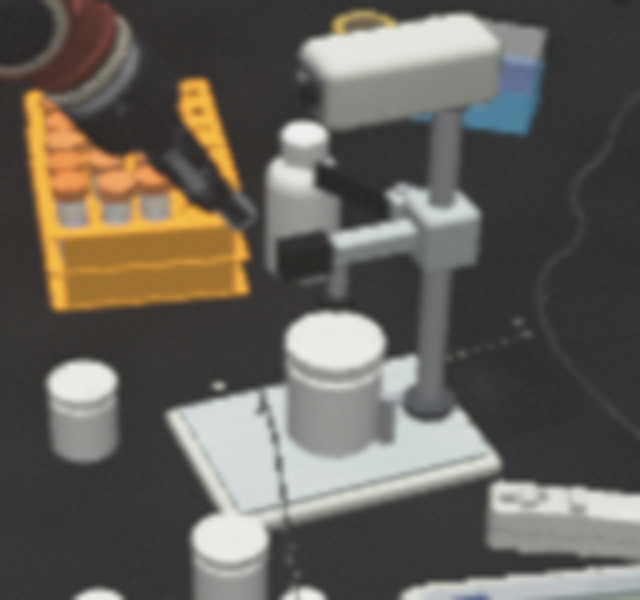

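View pics/wrist7.png

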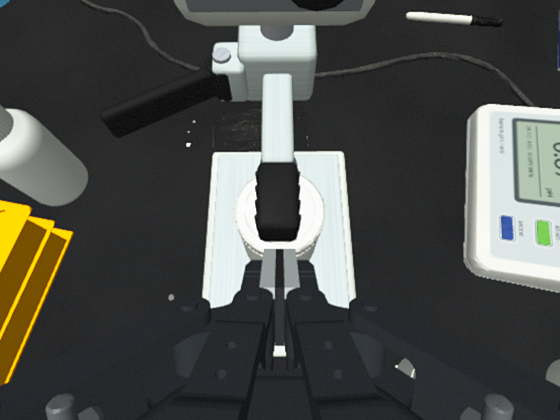

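Emit:
{"op": "drive_tool", "data": {"moves": [0,0,0,0.0232,0.0063,0,1,0,0,0,0.0232,0.0063,0,1,0,0,0,0,0,-0.01,1,0,0,0,0,0,-0.005,1,0,0,0,0,0,0,1]}}

```text
t: 9.7
tool_pos: [0.5332, 0.1589, 0.224]
tool_rot: [-2.87, -0.383, -0.975]
contact_force: [-0.5, -0.2, -0.4]
opening: 0.0
```

Emit:
{"op": "drive_tool", "data": {"moves": [0,0,0,0,0,-0.003,1,0,0,0,0,0,-0.003,1,0,0,0,0,0,-0.003,1,0,0,0,0,0,-0.003,1,0,0,0,0,0,0,1]}}

```text
t: 10.32
tool_pos: [0.5344, 0.1591, 0.2139]
tool_rot: [-2.869, -0.383, -0.978]
contact_force: [-0.8, 0.2, 1.0]
opening: 0.0004
```

```bash
python3 look.py 8 side wrist
```

```text
10.325 [ 0.106 -0.524  2.221  0.137  0.797  1.349] [0.5344 0.1591 0.2139] [-0.8  0.2  1. ] 0.00035280889167054575
uv -0.0272 -0.0005
```

View pics/sidec8.png

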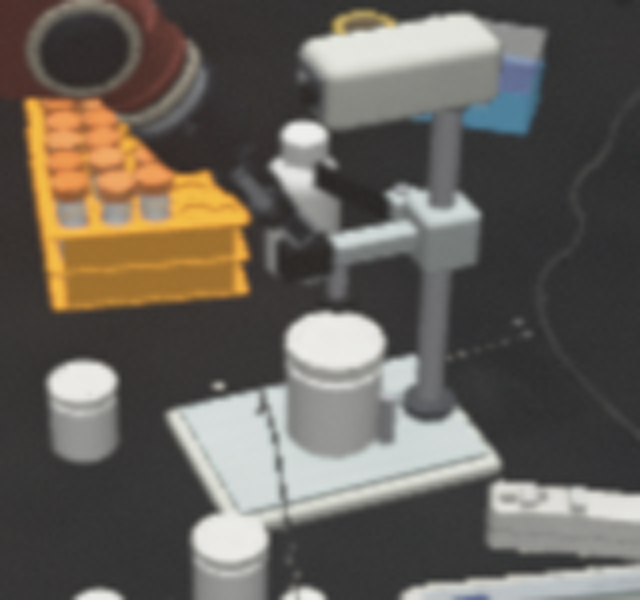

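View pics/wrist8.png

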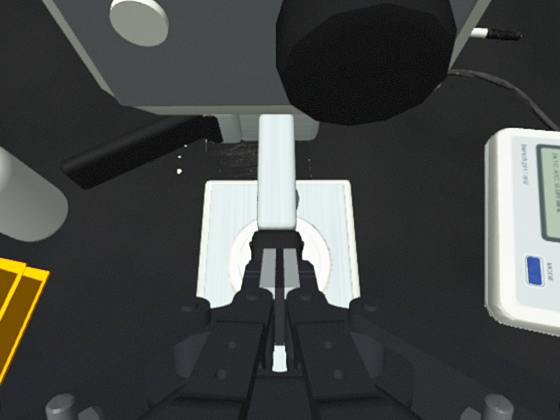

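Emit:
{"op": "drive_tool", "data": {"moves": [0,0,0,0,0,-0.004,1,0,0,0,0,0,-0.004,1,0,0,0,0,0,-0.004,1,0,0,0,0,0,-0.004,1,0,0,0,0,0,0,1]}}

```text
t: 11.05
tool_pos: [0.5344, 0.1591, 0.1974]
tool_rot: [-2.869, -0.383, -0.978]
contact_force: [1.2, 0.0, 1.4]
opening: -0.0002
```

Emit:
{"op": "drive_tool", "data": {"moves": [0,0,0,0,0,-0.002,1,0,0,0,0,0,-0.002,1,0,0,0,0,0,-0.002,1,0,0,0,0,0,-0.001,1,0,0,0,0,0,0,1]}}

```text
t: 11.68
tool_pos: [0.5344, 0.1591, 0.1907]
tool_rot: [-2.869, -0.383, -0.978]
contact_force: [2.1, -0.7, 2.4]
opening: -0.0001
```

```bash
python3 look.py 9 side wrist
```

```text
11.675 [ 0.106 -0.5    2.245  0.144  0.75   1.339] [0.5344 0.1591 0.1907] [ 2.1 -0.7  2.4] -7.114766739540744e-05
uv -0.0272 -0.0005
```

View pics/sidec9.png

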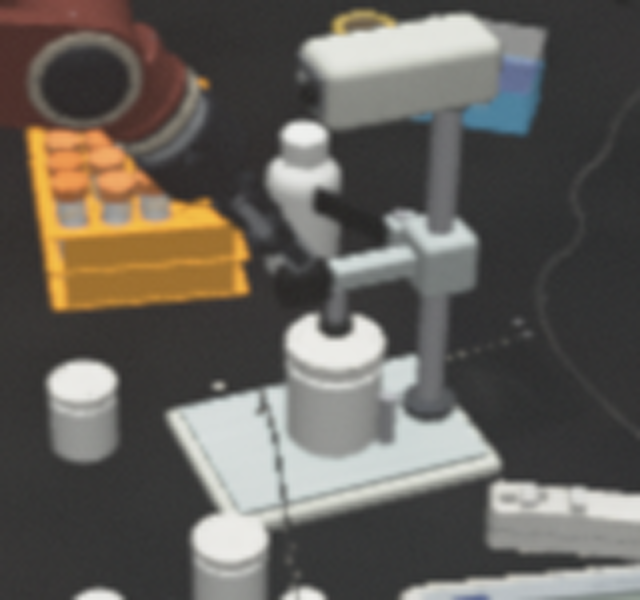

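Emit:
{"op": "drive_tool", "data": {"moves": [0,0,0,0,0,-0.001,1,0,0,0,0,0,-0.001,1,0,0,0,0,0,-0.001,1,0,0,0,0,0,0,1,0,0,0,0,0,0,1]}}

```text
t: 12.4
tool_pos: [0.5344, 0.1591, 0.1877]
tool_rot: [-2.869, -0.383, -0.978]
contact_force: [2.1, -0.1, 2.0]
opening: -0.0001
```

Emit:
{"op": "drive_tool", "data": {"moves": [0,0,0,0,0,-0.001,1,0,0,0,0,0,-0.001,1,0,0,0,0,0,0,1,0,0,0,0,0,0,1,0,0,0,0,0,0,1]}}

```text
t: 13.02
tool_pos: [0.5343, 0.1591, 0.1857]
tool_rot: [-2.869, -0.383, -0.978]
contact_force: [1.8, -0.2, 2.3]
opening: -0.0001
```

Emit:
{"op": "drive_tool", "data": {"moves": [0,0,0,0,0,-0.001,1,0,0,0,0,0,-0.001,1,0,0,0,0,0,0,1,0,0,0,0,0,0,1,0,0,0,0,0,0,1]}}

```text
t: 13.65
tool_pos: [0.5344, 0.1591, 0.1838]
tool_rot: [-2.869, -0.383, -0.978]
contact_force: [2.4, 0.7, 2.1]
opening: 0.0002
```

```bash
python3 look.py 10 side wrist
python3 - <<'E'
import cv2
a=cv2.imread("pics/side10.png")[190:260,250:330];cv2.imwrite("pics/z10.png",cv2.resize(a,None,fx=8,fy=8,interpolation=cv2.INTER_CUBIC))
E
```

```text
13.65 [ 0.106 -0.492  2.252  0.146  0.736  1.336] [0.5344 0.1591 0.1838] [2.4 0.7 2.1] 0.0002226442855159781
uv -0.0272 -0.0005
```

View pics/z10.png

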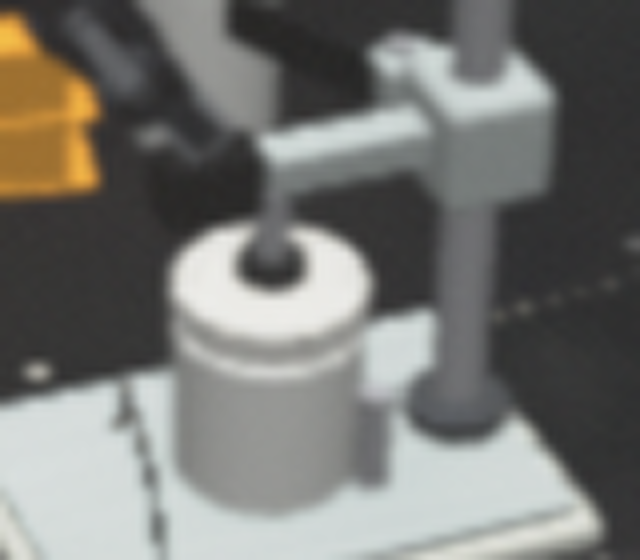

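Emit:
{"op": "drive_tool", "data": {"moves": [0,0,0,0,0,-0.001,1,0,0,0,0,0,-0.001,1,0,0,0,0,0,0,1,0,0,0,0,0,0,1,0,0,0,0,0,0,1]}}

```text
t: 14.38
tool_pos: [0.5345, 0.1591, 0.1827]
tool_rot: [-2.869, -0.383, -0.979]
contact_force: [-2.7, -1.7, 7.3]
opening: -0.0001
```

Emit:
{"op": "drive_tool", "data": {"moves": [0,0,0,0,0,-0.001,1,0,0,0,0,0,0,1,0,0,0,0,0,0,1,0,0,0,0,0,0,1,0,0,0,0,0,0,1]}}

```text
t: 15.0
tool_pos: [0.5346, 0.1592, 0.1826]
tool_rot: [-2.868, -0.384, -0.98]
contact_force: [-8.1, -2.8, 12.6]
opening: -0.0001
```

Emit:
{"op": "drive_tool", "data": {"moves": [0,0,0,0,0,0.005,1,0,0,0,0,0,0.02,1,0,0,0,0,0,0.02,1,0,0,-7,-0.027,0.042,0,1,0,0,-7,-0.027,0.042,0,1]}}

```text
t: 15.62
tool_pos: [0.496, 0.2163, 0.2215]
tool_rot: [-2.952, -0.141, -0.975]
contact_force: [-0.1, 0.9, -0.7]
opening: -0.0003
```

Emit:
{"op": "drive_tool", "data": {"moves": [0,0,-7,0,0,-0.01,1,0,0,0,0,0,-0.03,1,0,0,0,0,0,-0.03,1,0,0,0,0,0,0,1,0,0,0,0,0,0,1]}}

```text
t: 16.25
tool_pos: [0.4972, 0.2168, 0.1535]
tool_rot: [2.975, -0.032, 0.987]
contact_force: [0.4, -0.2, 0.5]
opening: 0.0002
```

```bash
python3 look.py 11 side wrist top
python3 - <<'E'
import cv2
a=cv2.imread("pics/top11.png")[110:240,170:300];cv2.imwrite("pics/topc11.png",cv2.resize(a,None,fx=4.5,fy=4.5,interpolation=cv2.INTER_CUBIC))
E
```

```text
16.25 [ 0.4   -0.423  2.253 -0.368  0.748  2.192] [0.4972 0.2168 0.1535] [ 0.4 -0.2  0.5] 0.00020357834069910025
uv -0.048 0.065
```

View pics/sidec11.png

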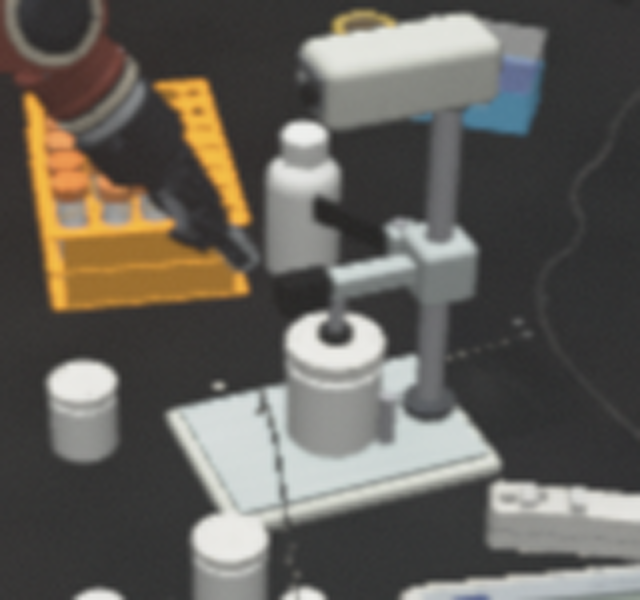

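View pics/wrist11.png

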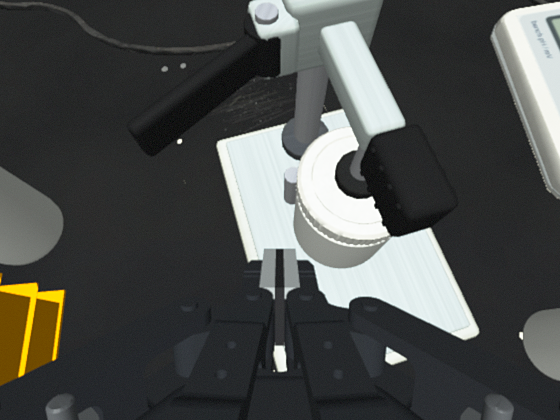

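View pics/topc11.png

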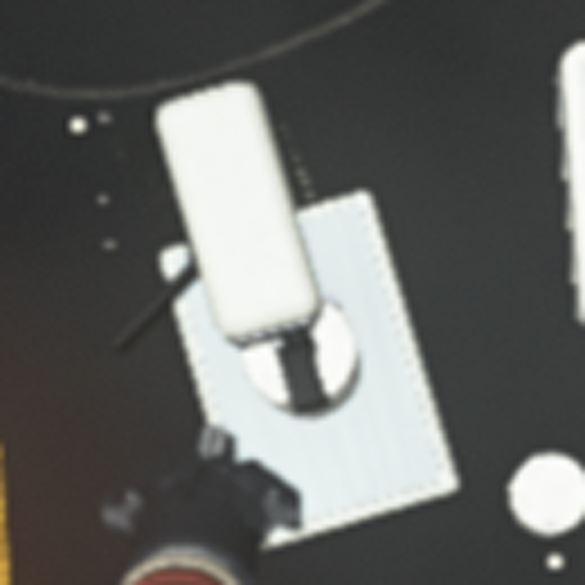

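Run:
```python
from h import *
p=atz("top",(196.7,187.1),.163)-np.array([.5605,.1667,0]);c,s=np.cos(.265),np.sin(.265);print("tip uv",c*p[0]+s*p[1],-s*p[0]+c*p[1])
```

```text
tip uv 0.024153360440981375 0.10899648646850621
```

Emit:
{"op": "drive_tool", "data": {"moves": [0,0,0,0.018,0.019,0,1,0,0,0,0.018,0.019,0,1,0,0,0,0,0,0,1,0,0,0,0,0,0,1,0,0,0,0,0,0,1]}}

```text
t: 17.02
tool_pos: [0.5327, 0.2543, 0.1531]
tool_rot: [2.975, -0.032, 0.987]
contact_force: [-0.0, -0.7, -1.3]
opening: 0.0001
```

```bash
python3 look.py 12 wrist top
python3 - <<'E'
import cv2
a=cv2.imread("pics/top12.png")[110:240,170:300];cv2.imwrite("pics/topc12.png",cv2.resize(a,None,fx=4.5,fy=4.5,interpolation=cv2.INTER_CUBIC))
E
```

```text
17.025 [ 0.448 -0.268  2.14  -0.418  0.728  2.277] [0.5327 0.2543 0.1531] [-0.  -0.7 -1.3] 0.0001434808687163827
uv -0.0039 0.0919
```

View pics/wrist12.png

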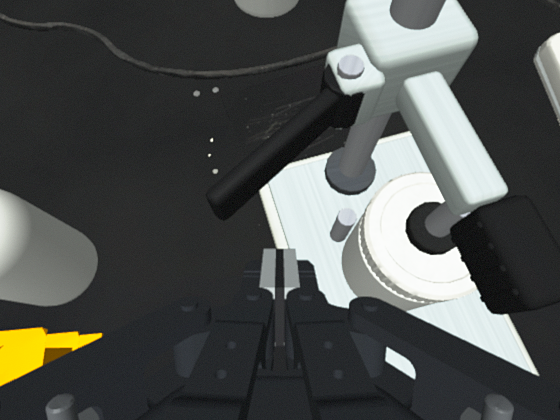

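View pics/topc12.png

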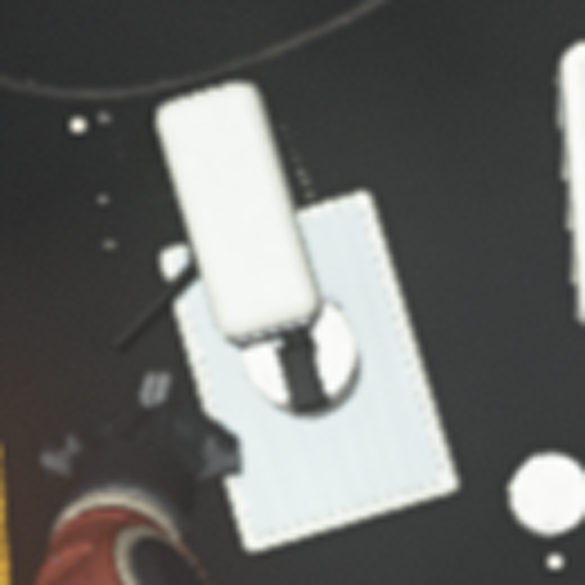

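Emit:
{"op": "drive_tool", "data": {"moves": [0,0,0,0.0122,0.0023,0,1,0,0,0,0.0122,0.0023,0,1,0,0,0,0.0085,0.0089,0,1,0,0,0,0.0085,0.0089,0,1,0,0,0,0,0,0,1]}}

```text
t: 17.75
tool_pos: [0.5751, 0.2782, 0.1528]
tool_rot: [2.976, -0.031, 0.987]
contact_force: [-0.7, 0.1, -0.1]
opening: 0.0001
```

```bash
python3 look.py 13 wrist side
```

```text
17.75 [ 0.453 -0.137  2.029 -0.431  0.71   2.296] [0.5751 0.2782 0.1528] [-0.7  0.1 -0.1] 6.58745222691089e-05
uv 0.0433 0.1037
```

View pics/wrist13.png

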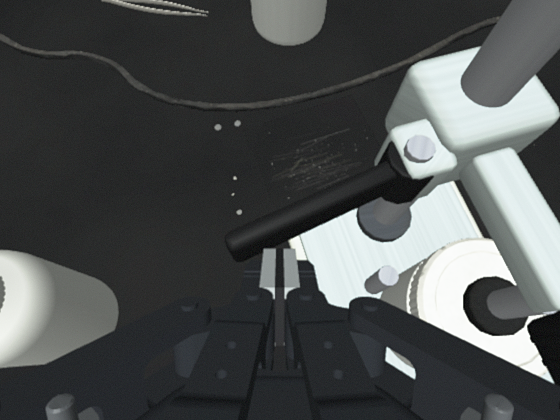

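View pics/sidec13.png

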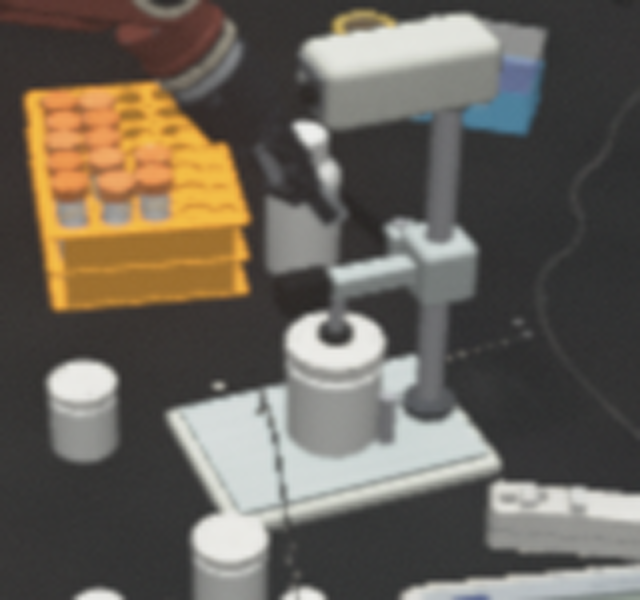

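Emit:
{"op": "drive_tool", "data": {"moves": [0,0,0,0.0118,0.0032,0,1,0,0,0,0.0118,0.0032,0,1,0,0,-4,0.0095,0.0005,0,1,0,0,-4,0.0095,0.0005,0,1,0,0,0,0,0,0,1]}}

```text
t: 18.48
tool_pos: [0.6183, 0.2852, 0.1532]
tool_rot: [2.926, -0.234, 0.972]
contact_force: [0.8, 0.0, 0.3]
opening: 0.0001
```

```bash
python3 look.py 14 wrist side
```

```text
18.475 [ 0.467 -0.004  1.903 -0.527  0.771  2.492] [0.6183 0.2852 0.1532] [0.8 0.  0.3] 8.721130455477058e-05
uv 0.0868 0.0993
```

View pics/wrist14.png

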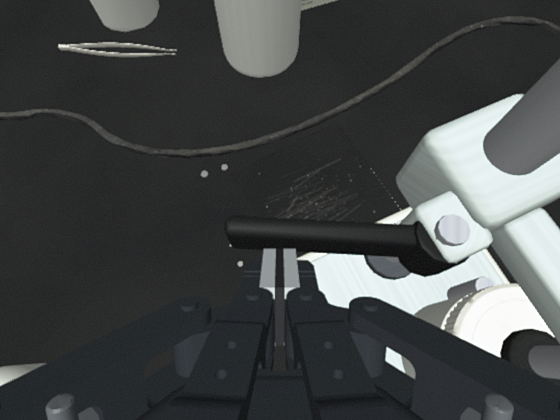

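View pics/sidec14.png

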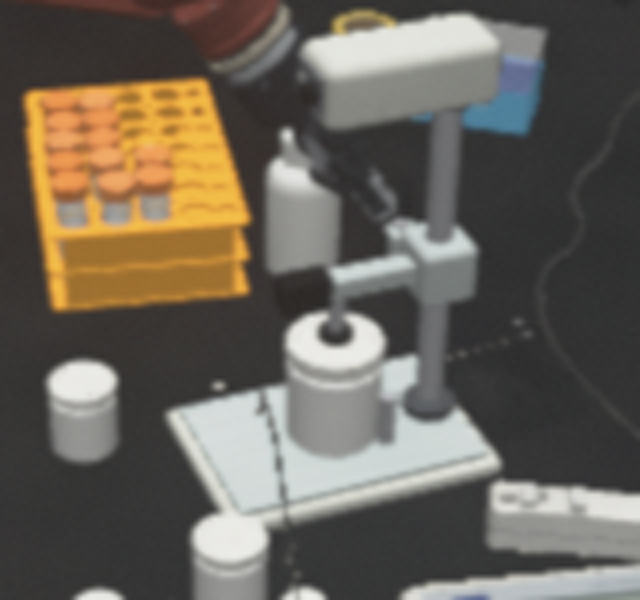

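Emit:
{"op": "drive_tool", "data": {"moves": [0,0,0,0.005,-0.001,0,1,0,0,0,0.004,-0.001,0,1,0,0,0,0.002,-0.0005,0,1,0,0,0,0,0,0,1,0,0,0,0,0,0,1]}}

```text
t: 19.2
tool_pos: [0.6282, 0.2821, 0.1532]
tool_rot: [2.925, -0.236, 0.971]
contact_force: [0.4, 0.5, 0.4]
opening: -0.0002
```

Emit:
{"op": "drive_tool", "data": {"moves": [0,0,0,0.0015,-0.0005,0,1,0,0,0,0,0,0,1,0,0,0,0,0,0,1,0,0,0,0,0,0,1,0,0,0,0,0,0,1]}}

```text
t: 19.82
tool_pos: [0.6296, 0.2817, 0.153]
tool_rot: [2.926, -0.236, 0.971]
contact_force: [-2.6, 1.3, 0.7]
opening: -0.0002
```

Emit:
{"op": "drive_tool", "data": {"moves": [0,0,0,0.0012,-0.0005,0,1,0,0,0,0,0,0,1,0,0,0,0,0,0,1,0,0,0,0,0,0,1,0,0,0,0,0,0,1]}}

```text
t: 20.45
tool_pos: [0.6301, 0.2816, 0.1529]
tool_rot: [2.926, -0.236, 0.969]
contact_force: [-7.6, 2.6, 3.3]
opening: -0.0001
```

Emit:
{"op": "drive_tool", "data": {"moves": [0,0,0,0.0012,-0.0005,0,1,0,0,0,0,0,0,1,0,0,0,0,0,0,1,0,0,0,0,0,0,1,0,0,0,0,0,0,1]}}

```text
t: 21.08
tool_pos: [0.6306, 0.2814, 0.1527]
tool_rot: [2.927, -0.237, 0.967]
contact_force: [-12.6, 2.5, 5.0]
opening: 0.0003
```

```bash
python3 look.py 15 wrist side
```

```text
21.075 [ 0.451  0.017  1.882 -0.515  0.766  2.472] [0.6306 0.2814 0.1527] [-12.6   2.5   5. ] 0.00027324922779117545
uv 0.0977 0.0924
```

View pics/wrist15.png

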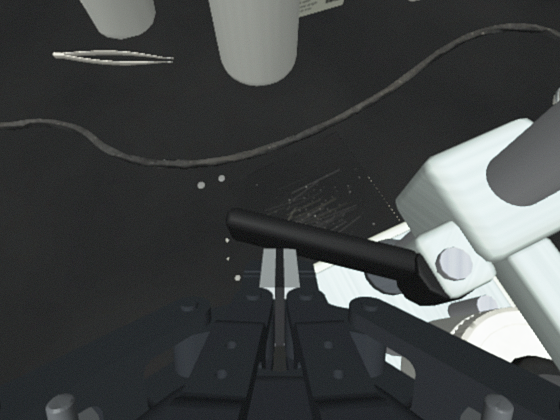

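Run:
```python
from h import *
o=ctrl.get_obs();pos=o['tool_pos'];R1=cv2.Rodrigues(o['tool_rot'])[0]
c=ctrl.get_calibration("wrist");M=np.array(c['T_tool_cam'])
def wz(uv,z):
    d=R1@M[:3,:3]@np.array([(uv[0]-c['cx'])/c['fx'],(uv[1]-c['cy'])/c['fy'],1]);q=pos+R1@M[:3,3];return q+d*(z-q[2])/d[2]
a=wz((240,209),.175);b=wz((415,248),.175);d=a-b
print(a,b,np.degrees(np.arctan2(d[1],d[0]))-15.2)
p=wz((455,262),.187); print("pivot",p)
```

```text
[0.65162175 0.29238071 0.175     ] [0.62539149 0.22900696 0.175     ] 52.315436310359075
pivot [0.61624874 0.22215901 0.187     ]
```

Emit:
{"op": "drive_tool", "data": {"moves": [0,0,0,-0.004,0.001,0,1,0,0,0,-0.015,0.006,0,1,0,0,0,-0.03,0.01,0,1,0,0,0,-0.03,0.01,0,1,0,0,0,0,0,0,1]}}

```text
t: 21.8
tool_pos: [0.5512, 0.3083, 0.1526]
tool_rot: [2.926, -0.232, 0.971]
contact_force: [-0.1, -0.5, -1.1]
opening: -0.0003
```

```bash
python3 look.py 16 wrist side top
python3 - <<'E'
import cv2
a=cv2.imread("pics/top16.png")[110:240,170:300];cv2.imwrite("pics/topc16.png",cv2.resize(a,None,fx=4.5,fy=4.5,interpolation=cv2.INTER_CUBIC))
E
```

```text
21.8 [ 0.568 -0.098  1.994 -0.572  0.824  2.603] [0.5512 0.3083 0.1526] [-0.1 -0.5 -1.1] -0.000291601216470511
uv 0.0281 0.1391
```

View pics/wrist16.png

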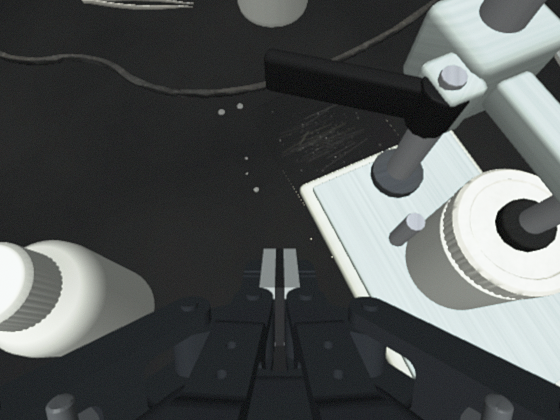

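View pics/topc16.png

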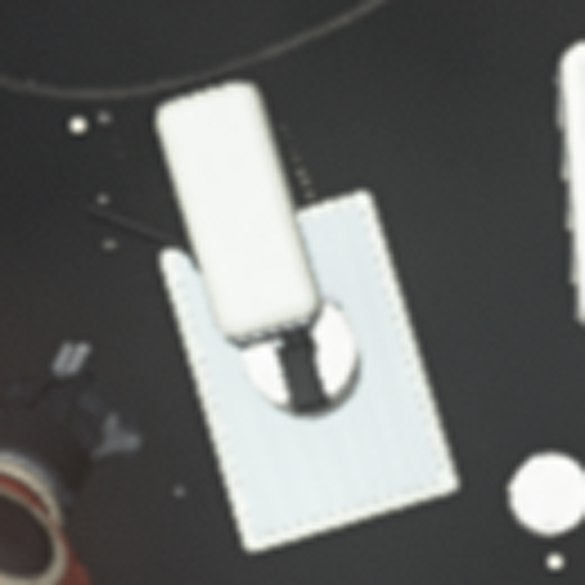

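View pics/sidec16.png

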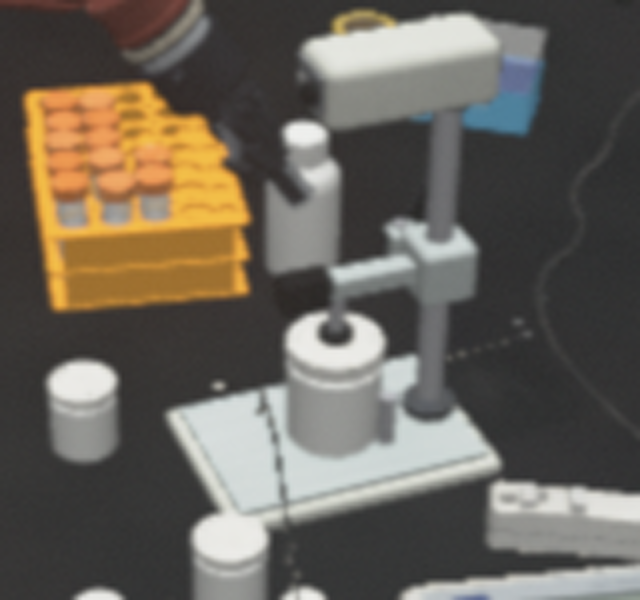

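Run:
```python
import cv2
a=cv2.imread("pics/wrist16.png")[160:320,370:560];cv2.imwrite("pics/z16.png",cv2.resize(a,None,fx=3.7,fy=3.7,interpolation=cv2.INTER_CUBIC))
```

```text
(no output)
```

View pics/z16.png

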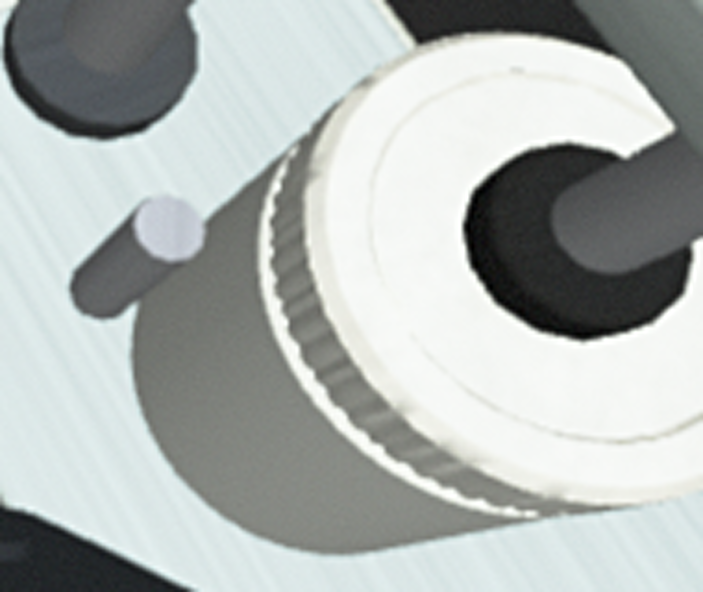

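```bash
python3 -c "
from station import ctrl
print(ctrl.finish_job())"
```

```text
the job is handed in; nothing more can be done
None
```

The job is handed in at about 22 s of the 54 s allowed, with the jar on its posts, the foot on the lid and the lever shut. No verdict is reported.

- **Jar:** I pushed the largest jar, the one on the platform, with the half-open fingers until the force rose to about 8.5 N straight back along the push. Close views afterwards show it against the left post, and the side view shows it touching the right post.
- **Hold-down stop:** I pressed the grip block down with the closed fingers. The tool stopped at z = 0.1826 m and the force rose to about 12.6 N. Pictures show the foot on the lid.
- **Clamp lever:** I pushed it round until it met its end stop at about 13 N. From the wrist image it measured 52°, against the nominal 51° when shut, which is within my pixel error.
- **After backing off:** The tool was clear of everything, with contact force near 0. The jar and foot looked unchanged, and I saw no sign that the bottles or beaker had been touched. I did not measure their positions.

**Disagreements:**
- The first wrist picture, taken while the arm was still settling, put points 12–16 mm too far in x, so I used the fixed cameras there.
- After the first tilt, joint 2 read -1.011 rad against its listed limit of -1.01 rad, so I reduced the tilt at once.

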